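# Pack a chisel in the tool tote and lift the tote

### The arm

A 7-joint arm with a two-finger parallel gripper is mounted at the origin on the work surface. World frame = base frame: x ahead of the robot, y to its left, z up, the work surface at z = 0. Lengths are in mm, angles in rad, forces in N, time in s.
With the tool pointing down it reaches from about 400 to 875 mm from the base axis. Payload 4.4 kg.
Tool frame: the origin (TCP) lies midway between the tips of the shut fingers; the grasp point (between the pads) lies 19 mm behind it (ctrl.grip_point_offset is the distance from the TCP to the grasp point, in mm); z points along the fingers, x is the direction in which the jaws open and shut, and the axes are right-handed (so a half turn about z gives the same grasp; the last joint's range is limited). The gripper opens to 85 mm and grips with 20 to 120 N. Pads are 22 mm wide; open, the fingers measure 114 mm over their backs; the gripper's body (76 mm by 85 mm) begins 54 mm behind the grasp point. The pads swing forward as they close: fully open they stand 13 mm farther back than shut.
Start: joints at [1.239, 0.628, 0.038, 1.517, -0.027, 0.996, -0.02], TCP at [170.77, -627.18, 231.313] pointing down, gripper open.
Joint ranges: [-3.06, 3.06], [-0.37, 2.12], [-1.25, 1.32], [0.18, 2.47], [-1.1, 4.24], [0.23, 1.98], [-2.94, 2.94]. Speed limits (rad/s): [2.57, 2.57, 3.14, 3.14, 3.14, 3.14, 3.14].

### API

Orientations are given as [roll, pitch, yaw] about the fixed x, y, z axes, in that order (R = Rz(yaw) Ry(pitch) Rx(roll)).
In Python, from cell import ctrl, viewer gives the robot as it stands.
- The arm moves only by the tool apply_moves, never from a script. Its argument "series" is a list that holds one entry, the list of rows, each a list of 6 numbers: the shift along the tool's x, y, z normalised to -1 to 1, where 1 is 50 mm, then the turn, a rotation vector about the tool's x, y, z normalised to -1 to 1, where 1 is 6 degrees. In form: [[[tx, ty, tz, rx, ry, rz], ...]]. A call has exactly 5 rows; each row shifts and turns the commanded pose from where the row before left it, along the tool's axes as they then stand; what a row does not reach is not made up. A row lasts 1/8 s, in which the tool goes at most 62.5 mm and 10.7 degrees, less where a joint would pass 70% of its speed; a pose out of reach is approached as far as the arm can. A call with a number of a shift or a turn outside -1 to 1 is refused whole. A call with a gripper value outside its range is refused whole. "claw" is the gripper command: -1 is shut, 1 is fully open, values between are in proportion, set as the call begins (left out, the last holds). The fingers move at their own pace and stop on an object; the grip force is fixed at half the most. Time passes only in rows, so rows that do not move let the fingers close, or fill a call up. It gives the time, the measured TCP pose, the force and the opening at its end, in the units of the state.
- ctrl.read_state(): the state, without advancing time (a new reading comes with each control period).
- viewer.get_image(name): name is "scene" or "top" or "wrist"; returns the picture (420x560x3 uint8, blue, green, red); there is no depth.
- viewer.camera_info(name): a dict with "K" (3x3 intrinsics, pixels), "R" (3x3) and "t" (3): a world point X has camera coordinates R X + t. Camera axes: x right, y down, z forward; pixel columns grow to the right and rows downward; lengths in mm; the calibration is good to about 2 mm. A picture is of the moment at which its call begins: read the wrist's pose just before it. camera_info takes no time and is no camera call; for the wrist camera it gives the pose at the moment of the call.
- ctrl.finish_job(): hands the job in, once; it reports no verdict.
Trained networks look in the newest picture that a camera, given by its name, has taken for a name from the list of things; names that differ only in an ending like _2 or _b are one class to them, and where a whole thing is asked for, a point or a joint stands for the part that bears it (a point fixed in the world has none). Each returns a list of dicts, best first, with "score" (0 to 1); they miss things now and then, are a little off and sometimes report something else, mostly with a low value. They report only what shows in the picture. A call takes as long as a camera call. They do not tell look-alikes from the thing itself.
- viewer.find_in(camera, label): "location" ([column, row] as shares, 0 to 1, of the picture: columns of its width, rows of its height, amid what is visible of it).
The state is a dict: "clock": time; "qpos": joint angles; "qd": joint speeds; "tau": joint torques, N m; "eef_pos": TCP position; "tool_rot": TCP orientation; "force": force on the tool from outside, world axes, zero at the start; "torque": the same for the moment, N m; "width": finger opening in mm.
Only numpy, scipy, OpenCV 4.12 (cv2) and the standard library are available. Lean on these libraries where they do the work, as an engineer would, in place of code of your own. Each camera call takes 0.05 s, during which the arm holds its last target. There are 200 camera calls.

### The job

Take the chisel out of the bench tool rack and stand it blade down in one of the two holes of the tote's tool rail, lowering it (not dropping it) until its handle rests on the rail, and let it go. Then take the tote by the middle of its dowel handle, lift it about 10 cm clear of the bench, and finish holding it there, steady and level, with the chisel still standing in its hole and the tape measure and tin still inside. Leave the other two tools standing in the rack and disturb nothing else on the bench.

Things in the scene. Friction and masses are not known exactly. Their poses are not given: they have to be found in the camera images.
- chisel_grip (a point): Bench chisel standing blade down in one of the rack's three holes; of the three tools the tallest, with a straight round wooden handle 32 mm across, 120 mm long, and a steel hoop round its top. This point: middle of the handle, on its axis; z up along it. Below the handle: bolster 14 mm across, then a blade 12 mm wide (x), 4 mm thick, ending 65 mm below the handle's foot. About 100 g.
- chisel_foot (a point): The centre of the flat foot of the chisel's handle (60 mm below chisel_grip), which rests on the wood round the hole; z points up along the handle.
- tool_rack: Bench tool rack, fixed: a drilled shelf, top 85 mm above the bench, 60 mm deep (x), between two 14 mm cheeks 70 mm deep (228 mm overall along y). Three holes, 24 mm across, through the 20 mm shelf, at y = -60, 0 and +60 mm, hold three tools. Origin on the bench under its middle; z up.
- tote: Open plywood tool tote with a dowel handle, 280 (x) by 160 mm (y). Origin: middle of its underside; z up. Sides 70 mm high; end boards 85 mm, each with a 60 mm wide ear up to 160 mm carrying the handle. A drilled rail crosses inside its -x end: top at 80 mm, x -132 to -86 mm. About 0.5 kg, 0.8 kg with all it carries; then it balances within 10 mm of the handle's middle.
- tote_handle (a point): The middle of the tote's handle: a straight round wooden dowel, 28 mm across, along the tote's x, free for 264 mm between the end boards; its axis is 130 mm above the tote's underside. Axes as the tote's. A moderate grip of 30 to 60 N carries it; a crushing grip makes it tremble.
- tote_hole_a (a point): Centre of the mouth of one empty hole in the tote's rail, level with the rail's top (80 mm above the tote's underside): 24 mm across, through the 18 mm rail, 54 mm free below it. At x = -109, y = +45 mm in the tote. Axes as the tote's.
- tote_hole_b (a point): Centre of the mouth of the other hole in the tote's tool rail, the same, at x = -109, y = -45 mm in the tote. Empty.
- tape_measure: Grey tape measure, a rounded box 66 x 36 x 62 mm high, loose on the tote's floor. Origin: middle of its underside.
- screw_tin: Round steel tin, 58 mm across and 50 mm high, loose on the tote's floor. Origin: middle of its underside.
- awl: Awl in the tool rack, not to be moved: pear-shaped wooden handle 80 mm high, 43 mm at its widest. Origin: centre of the handle's foot, on the rack's top.
- screwdriver: Screwdriver in the tool rack, not to be moved: wooden handle 105 mm high, waisted near the foot and bulging to 38 mm near the top, no hoop. Origin: centre of the handle's foot, on the rack's top.
- glue_bottle: Glue bottle standing on the bench near the robot, 58 mm across, 150 mm high. Bystander. Origin: middle of its underside.
- push_stick: Plywood push stick lying flat towards the far side of the bench, about 290 mm long (y), 12 mm thick. Bystander. Origin: its underside, about the middle.
- try_square: Try square lying flat on the bench beyond the tool rack: dark wooden stock 110 mm long (y), 18 mm thick, steel blade along x to 150 mm. Bystander. Origin: middle of the stock's underside.
- offcut: Offcut of dark wood, 75 x 170 x 22 mm, on the bench to the left. Bystander. Origin: middle of its underside.
There are look-alikes about, which are no part of the job. What is shaped like the tool_rack but black or green is not meant.

How it is judged:
By the outcome, as a careful person would: the job done as asked, in the order asked, and still so for the second after the job is handed in, while the arm keeps its last pose, push and grip.
It also fails if it takes over 51 s, if anything falls off the work surface, if the arm or the gripper's body presses on something with over 40 N, if the wrist force passes 120 N, or if a joint passes its speed limit or range.

## Working session

There is one attempt and no reset: what is moved stays moved. The work goes in short steps, Python scripts to look and compute and a tool call to move; the robot and the scene stay as the last step left them, time stands still between calls to the robot, and variables do not carry over. Pictures are saved under pics/ and viewed, about 8 in all and at most 12, crops included, and the job is handed in when it is done.

Besides the shell and the picture viewer there is one more tool, called after "Emit:" as a command line: name --argument value ..., lists and objects as JSON in quotes. apply_moves: Moves the arm, as the interface text tells. Scaled input: -1 to 1 covers 50 mm each way for a shift and 6 degrees each way for a turn. Its arguments: {"type":"object","properties":{"series":{"type":"array","items":{"type":"array","items":{"type":"array","items":{"type":"number"}}}},"claw":{"type":"number"}},"required":["series"]}

```bash
mkdir -p pics
python3 - <<'E'
from cell import ctrl, viewer
import cv2,numpy as np
s=ctrl.read_state();print(s)
a=viewer.get_image("scene");b=viewer.get_image("top")
cv2.imwrite("pics/s.png",a);cv2.imwrite("pics/t.png",b)
for c in("scene","top"):
  i=viewer.camera_info(c);print(c,i)
  for l in("chisel_grip","tote_handle","tote_hole_a","tool_rack","tote","awl","screwdriver","chisel_foot"):
    print(l,[(np.round(np.array(d["location"])*[560,420]),round(d["score"],2)) for d in viewer.find_in(c,l)[:4]])
E
```

```text
{'clock': 0.0, 'qpos': array([ 1.23920382,  0.62935072,  0.03844835,  1.51835657, -0.02702557,
        0.99628018, -0.01999076]), 'qd': array([-0.00128821, -0.00025571, -0.00105979,  0.00185143,  0.00061626,
       -0.00071508, -0.00110434]), 'tau': array([ 3.16565083e-04, -5.63387489e+01,  1.22654099e+00, -1.93441415e+01,
        1.11181301e-02,  1.03846935e-02,  3.24771395e-05]), 'eef_pos': array([ 170.60895071, -626.57465085,  230.38987062]), 'tool_rot': array([ 3.14158565e+00,  1.87682764e-03, -1.30501343e+00]), 'force': array([-0.1166578 ,  0.32900554,  0.15650506]), 'torque': array([ 0.02936648, -0.01705517,  0.0145264 ]), 'width': 85.48787190065934}
scene {'K': array([[464.33238535,   0.        , 275.63235982],
       [  0.        , 464.33238535, 208.17866261],
       [  0.        ,   0.        ,   1.        ]]), 'R': array([[-0.41532197,  0.9095523 , -0.01490921],
       [ 0.73454917,  0.3256535 , -0.59530439],
       [-0.53660524, -0.25819454, -0.80336194]]), 't': array([ 197.53690115, -346.80656937, 1579.1809112 ])}
chisel_grip [(array([201., 169.]), 0.76)]
tote_handle [(ar
[... 651 characters left out ...]
6, -0.16999598],
       [ 0.17017949, -0.00618966, -0.98539364]]), 't': array([ 33.41317827, 569.04096446, 988.30588035])}
chisel_grip [(array([382., 221.]), 0.87), (array([403., 217.]), 0.56), (array([122., 243.]), 0.21)]
tote_handle [(array([233., 208.]), 0.56), (array([328., 277.]), 0.41), (array([382., 220.]), 0.4)]
tote_hole_a [(array([236., 210.]), 0.96)]
tool_rack [(array([240., 304.]), 0.93), (array([382., 226.]), 0.76), (array([429., 212.]), 0.5), (array([382., 222.]), 0.38)]
tote [(array([231., 211.]), 0.73)]
awl [(array([408., 217.]), 0.84), (array([193., 218.]), 0.24)]
screwdriver [(array([382., 219.]), 0.75), (array([431., 212.]), 0.55)]
chisel_foot [(array([379., 220.]), 0.61)]
```

View pics/s.png

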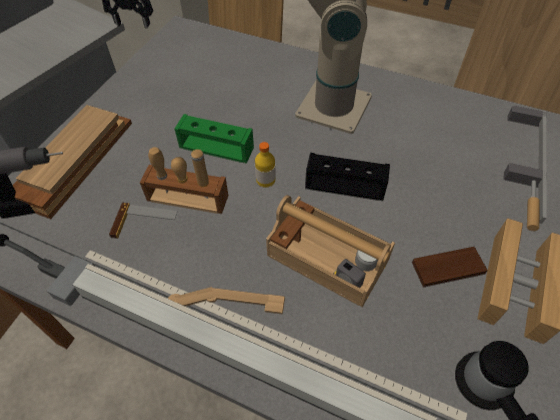

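View pics/t.png

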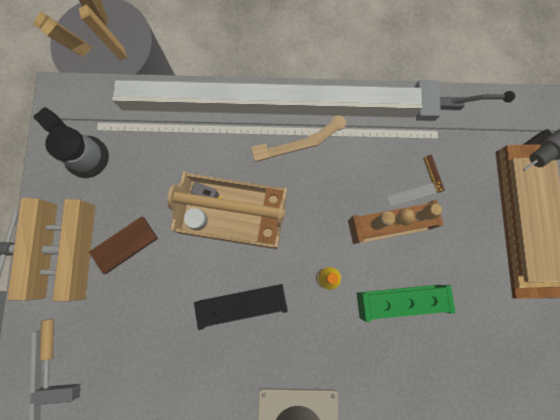

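The scene view shows the chisel as the rack's tallest tool, nearest the tote, at about (199,168). In the top view it is at about (388,219). The tote is at (232,210) with the rail at its right end, holes at about (273,200) and (268,232). Next I'll zoom in to read pixels.

Run:
```python
import cv2,numpy as np
t=cv2.imread("pics/t.png");s=cv2.imread("pics/s.png")
def crop(im,x,y,w,h,k):
    c=cv2.resize(im[y:y+h,x:x+w],None,fx=k,fy=k,interpolation=cv2.INTER_CUBIC)
    for i in range(0,w,10):
        cv2.line(c,(i*k,0),(i*k,4 if i%50 else 12),(255,255,255),1)
        if i%20==0: cv2.putText(c,str(x+i),(i*k,22),0,.35,(255,255,255),1)
    for j in range(0,h,10):
        cv2.line(c,(0,j*k),(6,j*k),(255,255,255),1)
        if j%20==0:cv2.putText(c,str(y+j),(8,j*k+4),0,.35,(255,255,255),1)
    return c
A=crop(t,160,160,130,100,6) 
A=crop(t,165,165,130,90,3);B=crop(t,345,180,110,90,3)
C=crop(s,260,185,130,120,3);D=crop(s,130,140,110,90,3)
o=np.zeros((600,800,3),np.uint8)
o[:270,:390]=A;o[:270,400:730]=B;o[275:600,:390]=C[:325];o[275:545,400:730]=D
cv2.imwrite("pics/z.png",o)
```

```text
(no output)
```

View pics/z.png

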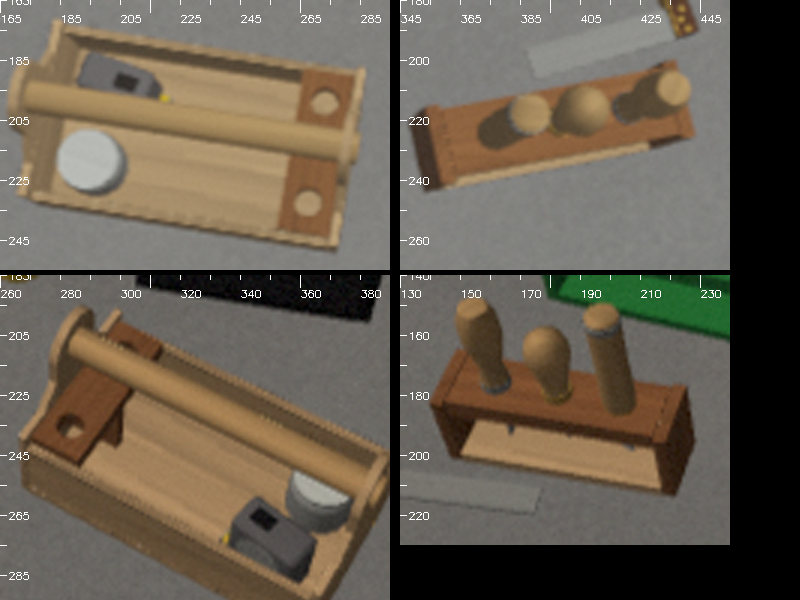

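```bash
cat > h.py <<'E'
import numpy as np
from cell import ctrl, viewer
from scipy.spatial.transform import Rotation as Ro
def ray(c,px,z,i=None):
    i=i or viewer.camera_info(c);R=i["R"];o=-R.T@i["t"]
    d=R.T@np.linalg.inv(i["K"])@[px[0],px[1],1.];return o+d*(z-o[2])/d[2]
def proj(c,X,i=None):
    i=i or viewer.camera_info(c);p=i["K"]@(i["R"]@X+i["t"]);return p[:2]/p[2]
def togo(target,yaw):
    "tool-frame shift(in 50mm units) and turn about z (6deg units) from now; target TCP"
    s=ctrl.read_state();R=Ro.from_euler('xyz',s["tool_rot"])
    G=Ro.from_euler('xyz',[np.pi,0,yaw])
    print("clock",round(s["clock"],2),"pos",s["eef_pos"].round(1),"rot",s["tool_rot"].round(3),"w",round(s["width"],1),"F",s["force"].round(1))
    print("shift",(R.inv().apply(np.array(target)-s["eef_pos"])/50).round(2),"turn",(np.degrees((R.inv()*G).as_rotvec())/6).round(2))
E
python3 - <<'E'
from h import *
P=lambda *a:print(a[0],np.round(a[1],1))
P("chisel top",ray("top",(388.7,217.7),205));P("  scene",ray("scene",(197.3,152.3),205))
P("awl top(165)",ray("top",(405.7,217),125));P("sd top",ray("top",(434,209.5),190))
ha=ray("top",(267.7,233),80);hb=ray("top",(273.3,199),80);P("ha",ha);P("hb",hb);P("hb scene",ray("scene",(284,235.3),80))
h1=ray("top",(173.3,197.3),130);h2=ray("top",(280,213.3),130);P("hd1",h1);P("hd2",h2)
d=hb-ha;P("tote yaw from holes",np.degrees(np.arctan2(-d[1],-d[0]))+0);print(np.linalg.norm(d))
d=h1-h2;P("from handle",np.degrees(np.arctan2(d[1],d[0])));print(np.linalg.norm(d))
# rack front-left/right corners shelf top z=85
a=ray("top",(345+42/3,180+107/3),85);b=ray("top",(345+275/3,180+62/3),85);P("rack back corners",a);P("",b);d=a-b
P("rack yaw",np.degrees(np.arctan2(-d[0],d[1])));print(np.linalg.norm(d))
E
```

```text
chisel top [ 531.7 -192.9  205. ]
  scene [ 529.6 -190.8  205. ]
awl top(165) [ 547.4 -258.4  125. ]
sd top [ 556.1 -304.1  190. ]
ha [504.3  87.8  80. ]
hb [594.8  75.7  80. ]
hb scene [595.3  79.2  80. ]
hd1 [582.9 324.6 130. ]
hd2 [548.6  56.9 130. ]
tote yaw from holes 172.4
91.27325611170595
from handle 82.7
269.8883202337421
rack back corners [ 554.7 -149.3   85. ]
 [ 599.5 -354.8   85. ]
rack yaw 12.3
210.3103746385053
```

```bash
cat >> h.py <<'E'
def plan(target,yawdeg,n):
    s=ctrl.read_state();p=s["eef_pos"];R=Ro.from_euler('xyz',s["tool_rot"])
    G=Ro.from_euler('xyz',[np.pi,0,np.radians(yawdeg)]);rv=(R.inv()*G).as_rotvec()/n
    print("clock",round(s["clock"],2),"pos",p.round(1),"rot",s["tool_rot"].round(3),"w",round(s["width"],1),"F",s["force"].round(1))
    d=(np.array(target)-p)/n/50
    for k in range(n):
        print([float(x) for x in np.r_[R.inv().apply(d),np.degrees(rv)/6].round(2)],end=",")
        if k%5==4:print()
        R=R*Ro.from_rotvec(rv)
E
python3 -c "
from h import *
plan([530.5,-192,310],12.3,15)"
```

```text
clock 0.9 pos [ 170.8 -627.2  231.3] rot [-3.142  0.    -1.305] w 85.7 F [-0.2  0.4 -0.4]
[-0.43, -0.62, -0.1, -0.0, -0.0, -0.97],[-0.37, -0.66, -0.1, -0.0, -0.0, -0.97],[-0.3, -0.69, -0.1, -0.0, -0.0, -0.97],[-0.23, -0.72, -0.1, -0.0, -0.0, -0.97],[-0.16, -0.74, -0.1, -0.0, -0.0, -0.97],
[-0.08, -0.75, -0.1, -0.0, -0.0, -0.97],[-0.0, -0.75, -0.1, -0.0, -0.0, -0.97],[0.07, -0.75, -0.1, -0.0, -0.0, -0.97],[0.15, -0.74, -0.1, -0.0, -0.0, -0.97],[0.22, -0.72, -0.1, -0.0, -0.0, -0.97],
[0.29, -0.69, -0.1, -0.0, -0.0, -0.97],[0.36, -0.66, -0.1, -0.0, -0.0, -0.97],[0.43, -0.62, -0.1, -0.0, -0.0, -0.97],[0.49, -0.57, -0.1, -0.0, -0.0, -0.97],[0.54, -0.52, -0.1, -0.0, -0.0, -0.97],
```

Emit:
apply_moves --series '[[[-0.43,-0.62,-0.1,0,0,-0.97],[-0.37,-0.66,-0.1,0,0,-0.97],[-0.3,-0.69,-0.1,0,0,-0.97],[-0.23,-0.72,-0.1,0,0,-0.97],[-0.16,-0.74,-0.1,0,0,-0.97]]]' --claw 1

```text
clock: 1.52
eef_pos: [292.0, -480.9, 256.7]
tool_rot: [3.141, -0.001, -0.794]
force: [0.3, 0.2, 0.8]
width: 85.7
```

Emit:
apply_moves --series '[[[-0.08,-0.75,-0.1,0,0,-0.97],[0,-0.75,-0.1,0,0,-0.97],[0.07,-0.75,-0.1,0,0,-0.97],[0.15,-0.74,-0.1,0,0,-0.97],[0.22,-0.72,-0.1,0,0,-0.97]]]'

```text
clock: 2.15
eef_pos: [411.9, -335.8, 281.7]
tool_rot: [3.141, -0.001, -0.286]
force: [0.3, -0.3, 0.6]
width: 85.5
```

Emit:
apply_moves --series '[[[0.29,-0.69,-0.1,0,0,-0.97],[0.36,-0.66,-0.1,0,0,-0.97],[0.43,-0.62,-0.1,0,0,-0.97],[0.49,-0.57,-0.1,0,0,-0.97],[0.54,-0.52,-0.1,0,0,-0.97]]]'

```text
clock: 2.78
eef_pos: [531.4, -191.0, 306.6]
tool_rot: [3.141, -0.0, 0.222]
force: [0.3, -0.5, 0.0]
width: 85.3
```

Run:
```python
from h import *
import cv2
i=viewer.camera_info("wrist");im=viewer.get_image("wrist");cv2.imwrite("pics/w1.png",im)
f=[(np.round(np.array(d["location"])*[560,420],1),round(d["score"],2)) for d in viewer.find_in("wrist","chisel_grip")];print(f)
print("cam",(-i["R"].T@i["t"]).round(1))
for z in(85,145,205):print(z,proj("wrist",np.array([530.5,-192,z]),i))
plan([530.5,-192,310],12.3,1)
```

```text
[(array([284.1, 199.3]), 0.78), (array([392.8,   0. ]), 0.73), (array([284.7, 170.1]), 0.41)]
cam [ 513.3 -112.4  450. ]
85 [283.08256413 180.83898613]
145 [282.95894456 193.41548531]
205 [282.78068649 211.55065994]
clock 2.88 pos [ 533.8 -186.9  307.2] rot [-3.14  -0.004  0.227] w 85.6 F [-0.6 -0.1  0.4]
[-0.09, 0.08, -0.06, -0.02, -0.04, 0.12],
```

View pics/w1.png

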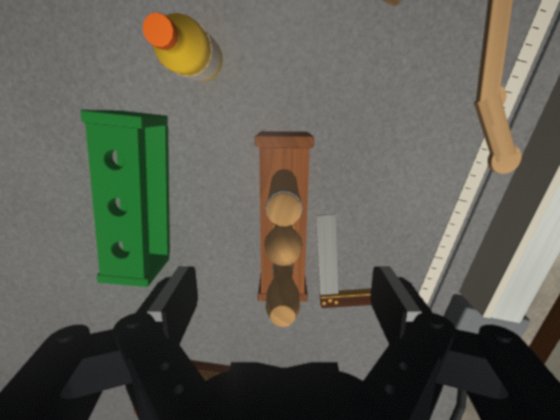

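The wrist view shows the brown rack with the chisel's hooped top at (284,208), the awl at (283,245) and the screwdriver at (283,315). The rack is aligned with the image.

Run:
```python
from h import *
i=viewer.camera_info("wrist")
print(ray("wrist",(284,208),205,i),ray("wrist",(284,193),150,i))
p=ray("wrist",(284,208),205,i)
plan([(p[0]+530.6)/2,(p[1]-192)/2,215],12.3,5)
```

```text
[ 533.62267241 -184.41386617  205.        ] [ 534.16463478 -185.57247534  150.        ]
clock 2.88 pos [ 533.8 -186.9  307.2] rot [-3.14  -0.004  0.227] w 85.6 F [-0.6 -0.1  0.4]
[-0.01, 0.0, 0.37, -0.0, -0.01, 0.02],[-0.01, 0.0, 0.37, -0.0, -0.01, 0.02],[-0.01, 0.0, 0.37, -0.0, -0.01, 0.02],[-0.01, 0.0, 0.37, -0.0, -0.01, 0.02],[-0.01, 0.0, 0.37, -0.0, -0.01, 0.02],
```

Run:
```python
from h import *
import cv2
i=viewer.camera_info("wrist");im=viewer.get_image("wrist");cv2.imwrite("pics/w2.png",im)
o=cv2.imread("pics/w1.png")[188:226,264:304]
r=cv2.matchTemplate(im,o,cv2.TM_CCOEFF_NORMED);_,v,_,l=cv2.minMaxLoc(r);px=(l[0]+20,l[1]+20);print(v,px)
print(ray("wrist",px,205,i))
plan([531,-191,215],12.3,5)
c=cv2.resize(im[150:350,230:340],None,fx=4,fy=3.99);c=cv2.resize(im[180:330,230:340],None,fx=4,fy=4,interpolation=cv2.INTER_CUBIC);cv2.imwrite("pics/c2.png",c)
```

```text
0.9933717250823975 (280, 212)
[ 531.09731293 -188.68491392  205.        ]
clock 2.92 pos [ 532.  -189.6  306.7] rot [-3.141e+00 -2.000e-03  2.230e-01] w 85.4 F [-0.1 -1.7 -0.5]
[-0.01, 0.0, 0.37, -0.0, -0.0, 0.02],[-0.01, 0.0, 0.37, -0.0, -0.0, 0.02],[-0.01, 0.0, 0.37, -0.0, -0.0, 0.02],[-0.01, 0.0, 0.37, -0.0, -0.0, 0.02],[-0.01, 0.0, 0.37, -0.0, -0.0, 0.02],
```

View pics/c2.png

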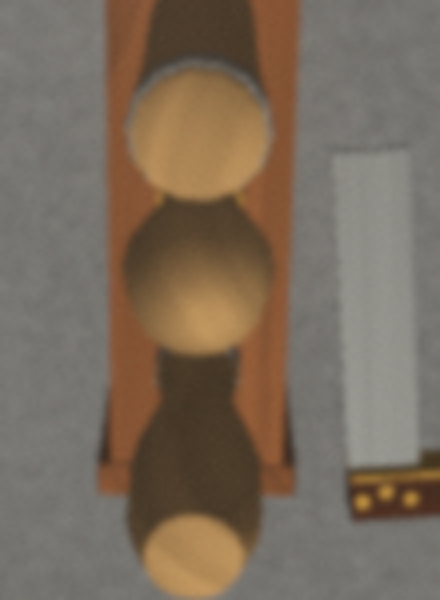

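The crop shows the chisel's hooped top centred at (280,213), with the awl and screwdriver below it. That puts the chisel at about (531,-190), so I'll descend.

Emit:
apply_moves --series '[[[-0.02,0,0.6,0,0,0],[0,0,0.6,0,0,0.05],[0,0,0.6,0,0,0.05],[0,0,0.3,0,0,0],[0,0,0,0,0,0]]]'

```text
clock: 3.55
eef_pos: [528.9, -192.6, 200.7]
tool_rot: [-3.141, 0.002, 0.207]
force: [-0.7, -0.5, 0.0]
width: 85.6
```

Run:
```python
from h import *
plan([531,-190,157],12.3,1)
```

```text
clock 3.55 pos [ 528.9 -192.6  200.7] rot [-3.141e+00  2.000e-03  2.070e-01] w 85.6 F [-0.7 -0.5  0. ]
[0.05, -0.04, 0.87, -0.01, 0.02, -0.07],
```

Emit:
apply_moves --series '[[[0.03,-0.03,0.3,0,0,-0.05],[0.02,-0.01,0.3,0,0,0],[0,0,0.27,0,0,0],[0,0,0,0,0,0],[0,0,0,0,0,0]]]'

```text
clock: 4.18
eef_pos: [532.0, -189.5, 157.9]
tool_rot: [3.141, -0.0, 0.213]
force: [0.2, 0.1, -0.4]
width: 85.5
```

Emit:
apply_moves --series '[[[0,0,0,0,0,0],[0,0,0,0,0,0],[0,0,0,0,0,0],[0,0,0,0,0,0],[0,0,0,0,0,0]]]' --claw -1

```text
clock: 4.8
eef_pos: [531.7, -189.7, 158.2]
tool_rot: [3.141, -0.0, 0.213]
force: [-2.0, 0.2, 5.6]
width: 30.7
```

Emit:
apply_moves --series '[[[0,0,0,0,0,0],[0,0,0,0,0,0],[0,0,0,0,0,0],[0,0,0,0,0,0],[0,0,0,0,0,0]]]'

```text
clock: 5.42
eef_pos: [531.7, -189.7, 158.3]
tool_rot: [3.141, -0.0, 0.213]
force: [-1.2, -0.5, 6.0]
width: 30.5
```

Emit:
apply_moves --series '[[[0,0,-0.2,0,0,0],[0,0,-0.5,0,0,0],[0,0,-0.8,0,0,0],[0,0,-0.9,0,0,0],[0,0,-0.8,0,0,0]]]'

```text
clock: 6.05
eef_pos: [531.8, -189.3, 319.7]
tool_rot: [3.141, -0.001, 0.214]
force: [-0.6, -0.7, -1.3]
width: 30.5
```

Emit:
apply_moves --series '[[[0,0,-0.2,0,0,0],[0,0,0,0,0,0],[0,0,0,0,0,0],[0,0,0,0,0,0],[0,0,0,0,0,0]]]'

```text
clock: 6.68
eef_pos: [531.4, -189.4, 327.0]
tool_rot: [-3.141, 0.001, 0.214]
force: [0.6, 1.0, -0.6]
width: 30.1
```

Run:
```python
from h import *
import cv2
im=viewer.get_image("scene");cv2.imwrite("pics/s2.png",im[80:330,100:420])
cv2.imwrite("pics/s2.png",cv2.resize(im[60:330,100:420],None,fx=2.2,fy=2.2))
plan([504.5,88.5,322],-7.5,10)
```

```text
clock 6.72 pos [ 531.6 -189.4  327.2] rot [-3.141e+00  1.000e-03  2.140e-01] w 30.5 F [ 0.2 -0.3 -1.4]
[0.06, -0.55, 0.01, -0.0, 0.0, 0.33],[0.05, -0.56, 0.01, -0.0, 0.0, 0.33],[0.03, -0.56, 0.01, -0.0, 0.0, 0.33],[0.01, -0.56, 0.01, -0.0, 0.0, 0.33],[-0.01, -0.56, 0.01, -0.0, 0.0, 0.33],
[-0.03, -0.56, 0.01, -0.0, 0.0, 0.33],[-0.05, -0.56, 0.01, -0.0, 0.0, 0.33],[-0.07, -0.55, 0.01, -0.0, 0.0, 0.33],[-0.09, -0.55, 0.01, -0.0, 0.0, 0.33],[-0.11, -0.55, 0.01, -0.0, 0.0, 0.33],
```

View pics/s2.png

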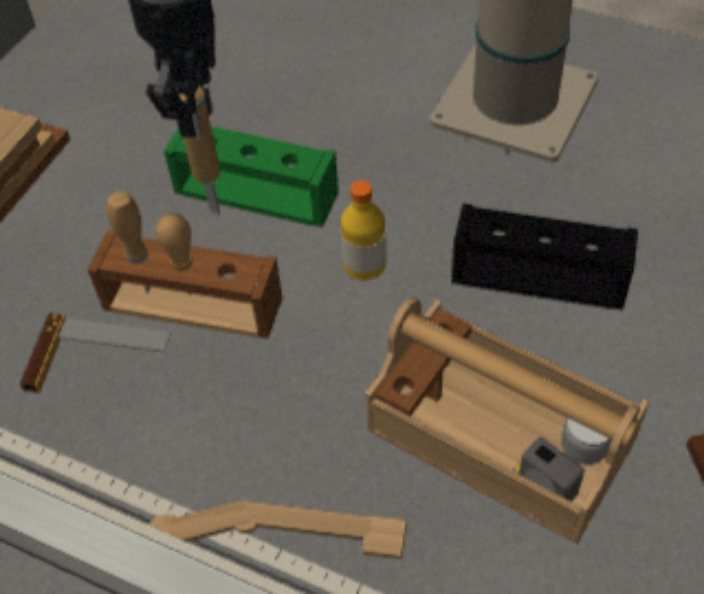

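The scene view shows the chisel held upright and clear, with the awl and screwdriver still in the rack. I'll use hole_b, the one the scene camera sees at about (595,77).

Run:
```python
from h import *
plan([595,77.5,327],-7.5,10)
```

```text
clock 6.72 pos [ 531.6 -189.4  327.2] rot [-3.141e+00  1.000e-03  2.140e-01] w 30.5 F [ 0.2 -0.3 -1.4]
[0.24, -0.49, 0.0, -0.0, 0.0, 0.33],[0.22, -0.5, 0.0, -0.0, 0.0, 0.33],[0.2, -0.51, 0.0, -0.0, 0.0, 0.33],[0.18, -0.52, 0.0, -0.0, 0.0, 0.33],[0.17, -0.52, 0.0, -0.0, 0.0, 0.33],
[0.15, -0.53, 0.0, -0.0, 0.0, 0.33],[0.13, -0.53, 0.0, -0.0, 0.0, 0.33],[0.11, -0.54, 0.0, -0.0, 0.0, 0.33],[0.09, -0.54, 0.0, -0.0, 0.0, 0.33],[0.07, -0.54, 0.0, -0.0, 0.0, 0.33],
```

Emit:
apply_moves --series '[[[0.24,-0.49,0,0,0,0.33],[0.22,-0.5,0,0,0,0.33],[0.2,-0.51,0,0,0,0.33],[0.18,-0.52,0,0,0,0.33],[0.17,-0.52,0,0,0,0.33]]]'

```text
clock: 7.35
eef_pos: [563.6, -55.5, 327.6]
tool_rot: [-3.142, 0.0, 0.04]
force: [0.1, -0.6, -2.0]
width: 30.7
```

Emit:
apply_moves --series '[[[0.15,-0.53,0,0,0,0.33],[0.13,-0.53,0,0,0,0.33],[0.11,-0.54,0,0,0,0.33],[0.09,-0.54,0,0,0,0.33],[0.07,-0.54,0,0,0,0.33]]]'

```text
clock: 7.98
eef_pos: [594.9, 77.8, 327.6]
tool_rot: [3.142, 0.0, -0.133]
force: [-0.1, 0.3, -1.6]
width: 30.5
```

Emit:
apply_moves --series '[[[0,0,0,0,0,0],[0,0,0,0,0,0],[0,0,0,0,0,0],[0,0,0,0,0,0],[0,0,0,0,0,0]]]'

```text
clock: 8.6
eef_pos: [594.8, 76.4, 327.9]
tool_rot: [3.141, -0.0, -0.133]
force: [-1.1, -0.5, -0.7]
width: 30.6
```

Run:
```python
from h import *
import cv2
i=viewer.camera_info("wrist");w=viewer.get_image("wrist");s=viewer.get_image("scene")
plan([595,77.5,327],-7.5,1)
p=ctrl.read_state()["eef_pos"]
for c,j in(("wrist",i),("scene",None)):
  print(c,"tip",proj(c,p-[0,0,138],j),"foot",proj(c,p-[0,0,73],j),"hole b",proj(c,np.array([595,77.5,80]),j))
o=np.zeros((600,800,3),np.uint8)
o[:315,:420]=cv2.resize(w,(420,315));o[:600,420:800]=0
c=cv2.resize(s[120:280,240:366],None,fx=3,fy=3,interpolation=cv2.INTER_CUBIC);o[:480,420:798]=c
q=np.zeros((600,800,3),np.uint8);q[:420,:560]=w;q[420:,:]=0
cc=cv2.resize(s[140:270,250:330],None,fx=3,fy=3,interpolation=cv2.INTER_CUBIC);q[:390,560:800]=cc
cv2.imwrite("pics/w3.png",q[:420])
```

```text
clock 8.7 pos [594.8  76.7 327.9] rot [ 3.142 -0.    -0.133] w 30.4 F [-0.7  0.4 -1.5]
[0.0, -0.02, 0.02, 0.0, -0.0, -0.02],wrist tip [284.37484545 198.47834176] foot [284.54216421 221.81544019] hole b [284.27126837 174.93621197]
scene tip [283.06843555 209.05238021] foot [283.00886352 191.74411262] hole b [283.42028824 234.98272995]
```

View pics/w3.png

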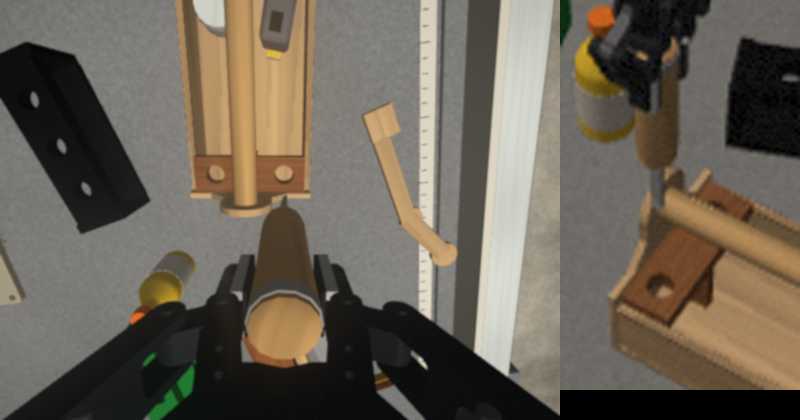

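The wrist view shows the rail holes at (216,174) and (284,174), and the blade tip at (284,198). Both match the predictions (hole_b at 284,175), and the scene view agrees, so I'll lower.

Emit:
apply_moves --series '[[[0,0,0.5,0,0,0],[0,-0.01,0.6,0,0,0],[0,-0.01,0.6,0,0,0],[0,0,0.3,0,0,0],[0,0,0,0,0,0]]]'

```text
clock: 9.32
eef_pos: [594.5, 77.8, 227.1]
tool_rot: [3.141, 0.002, -0.132]
force: [0.3, -0.5, -0.3]
width: 30.7
```

Emit:
apply_moves --series '[[[0,0,0.2,0,0,0],[0,0,0.2,0,0,0],[0,0,0.2,0,0,0],[0,0,0.2,0,0,0],[0,0,0.2,0,0,0]]]'

```text
clock: 9.95
eef_pos: [594.9, 77.9, 177.1]
tool_rot: [3.142, 0.0, -0.132]
force: [-0.3, -0.2, -1.1]
width: 30.7
```

Run:
```python
from h import *
plan([595,77.5,153.3],-7.5,1)
```

```text
clock 9.95 pos [594.9  77.9 177.1] rot [ 3.142  0.    -0.132] w 30.7 F [-0.3 -0.2 -1.1]
[0.0, 0.01, 0.48, 0.0, 0.0, -0.01],
```

Emit:
apply_moves --series '[[[0,0,0.12,0,0,0],[0,0,0.12,0,0,0],[0,0,0.1,0,0,0],[0,0,0.06,0,0,0],[0,0,0,0,0,0]]]'

```text
clock: 10.58
eef_pos: [594.9, 77.9, 157.7]
tool_rot: [3.142, 0.0, -0.132]
force: [0.6, 1.1, -0.6]
width: 30.4
```

Emit:
apply_moves --series '[[[0,0,0.04,0,0,0],[0,0,0.02,0,0,0],[0,0,0,0,0,0],[0,0,0,0,0,0],[0,0,0,0,0,0]]]'

```text
clock: 11.2
eef_pos: [595.0, 78.0, 154.9]
tool_rot: [-3.142, -0.0, -0.132]
force: [1.2, 0.6, -1.5]
width: 30.9
```

Emit:
apply_moves --series '[[[0,0,0.02,0,0,0],[0,0,0.02,0,0,0],[0,0,0,0,0,0],[0,0,0,0,0,0],[0,0,0,0,0,0]]]'

```text
clock: 11.82
eef_pos: [595.0, 78.1, 153.3]
tool_rot: [-3.141, -0.0, -0.132]
force: [-0.8, -0.2, 5.0]
width: 30.5
```

Emit:
apply_moves --series '[[[0,0,0,0,0,0],[0,0,0,0,0,0],[0,0,0,0,0,0],[0,0,0,0,0,0],[0,0,0,0,0,0]]]' --claw 0.4

```text
clock: 12.45
eef_pos: [595.0, 77.9, 152.8]
tool_rot: [3.142, 0.0, -0.132]
force: [-0.3, -0.1, -0.6]
width: 59.8
```

Emit:
apply_moves --series '[[[0,0,-0.2,0,0,0],[0,0,-0.4,0,0,0],[0,0,-0.6,0,0,0],[0,0,-0.6,0,0,0],[0,0,-0.4,0,0,0]]]'

```text
clock: 13.08
eef_pos: [595.6, 78.2, 265.2]
tool_rot: [-3.141, -0.003, -0.132]
force: [0.2, -1.1, 0.1]
width: 59.6
```

Run:
```python
from h import *
import cv2
s=viewer.get_image("scene");i=viewer.camera_info("wrist");w=viewer.get_image("wrist")
q=np.zeros((420,800,3),np.uint8);q[:,:560]=w
q[:390,560:800]=cv2.resize(s[140:270,250:330],None,fx=3,fy=3,interpolation=cv2.INTER_CUBIC)
cv2.imwrite("pics/w4.png",q);plan([595,77.5,300],-7.5,1)
T=np.radians(82.5);ex=np.array([np.cos(T),np.sin(T),0]);ey=np.array([-np.sin(T),np.cos(T),0])
for n,hb in(("top b",np.array([594.8,76.5,80])),):
  m=hb+109*ex+45*ey+[0,0,50];print("handle mid",m,proj("top",m),proj("wrist",m,i))
```

```text
clock 13.18 pos [596.6  78.5 265.9] rot [-3.14  -0.006 -0.132] w 59.7 F [ 0.4 -0.3 -0.3]
[-0.02, 0.02, -0.68, -0.02, -0.05, -0.01],handle mid [564.41233619 190.44116854 130.        ] [226.61743429 205.81884579] [228.96213636  79.48902819]
```

View pics/w4.png

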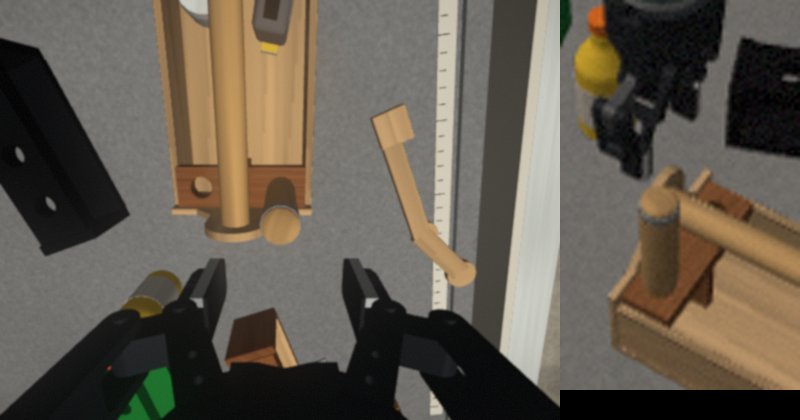

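The scene crop shows the chisel standing in hole_b with its foot on the rail. The wrist view shows the dowel centre near column 227 at row 79 (predicted 229). Next is the move over the middle of the handle.

Run:
```python
from h import *
plan([565,190.5,266],-7.5,4)
```

```text
clock 13.18 pos [596.6  78.5 265.9] rot [-3.14  -0.006 -0.132] w 59.7 F [ 0.4 -0.3 -0.3]
[-0.23, -0.53, -0.0, -0.0, -0.01, -0.0],[-0.23, -0.53, -0.0, -0.0, -0.01, -0.0],[-0.23, -0.53, -0.0, -0.0, -0.01, -0.0],[-0.23, -0.53, -0.0, -0.0, -0.01, -0.0],
```

Emit:
apply_moves --series '[[[-0.23,-0.53,0,0,0,0],[-0.23,-0.53,0,0,0,0],[-0.23,-0.53,0,0,0,0],[-0.21,-0.53,0,0,0,0],[0,0,0,0,0,0]]]' --claw 1

```text
clock: 13.8
eef_pos: [562.8, 191.9, 262.3]
tool_rot: [-3.14, 0.002, -0.127]
force: [-0.1, -1.0, 0.1]
width: 85.5
```

Emit:
apply_moves --series '[[[0,0,0,0,0,0],[0,0,0,0,0,0],[0,0,0,0,0,0],[0,0,0,0,0,0],[0,0,0,0,0,0]]]'

```text
clock: 14.42
eef_pos: [564.4, 188.7, 262.9]
tool_rot: [-3.142, -0.0, -0.132]
force: [-0.4, 0.4, -0.2]
width: 85.1
```

Run:
```python
from h import *
import cv2
i=viewer.camera_info("wrist");w=viewer.get_image("wrist");cv2.imwrite("pics/w5.png",w)
plan([565,190.5,111],-7.5,4)
T=np.radians(82.5);ex=np.array([np.cos(T),np.sin(T),0]);m=np.array([565,190.5,130])
for k in(132,100,0,-100):print(k,proj("wrist",m+k*ex,i))
```

```text
clock 14.47 pos [564.4 188.9 262.9] rot [-3.142 -0.    -0.132] w 85.6 F [0.4 0.4 0.4]
[0.0, -0.01, 0.76, -0.0, -0.0, -0.0],[0.0, -0.01, 0.76, -0.0, -0.0, -0.0],[0.0, -0.01, 0.76, -0.0, -0.0, -0.0],[0.0, -0.01, 0.76, -0.0, -0.0, -0.0],132 [284.95105264  42.45384719]
100 [284.92265928  84.8351411 ]
0 [284.8465561  198.43038727]
-100 [284.7852644  289.91731159]
```

View pics/w5.png

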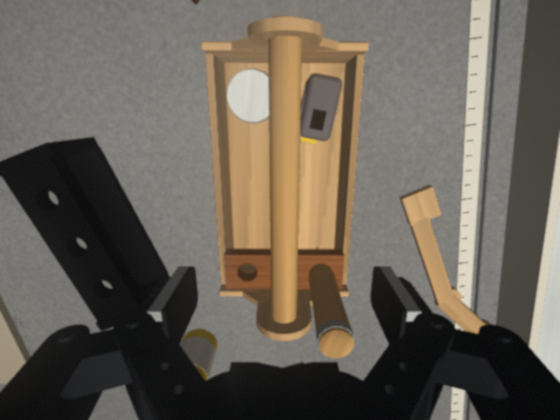

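The wrist view shows the dowel centred on column 285 as predicted, with the far ear at row ~38. The tin is at (250,96), the tape at (320,105), and the chisel is standing. I'll descend onto the handle.

Emit:
apply_moves --series '[[[0,-0.03,0.5,0,0,0],[0,-0.02,0.7,0,0,0],[0,0,0.7,0,0,0],[0,0,0.6,0,0,0],[0,0,0.3,0,0,0]]]'

```text
clock: 15.1
eef_pos: [563.9, 191.1, 121.3]
tool_rot: [3.141, 0.002, -0.132]
force: [-0.3, -0.3, -0.1]
width: 85.4
```

Emit:
apply_moves --series '[[[0,0,0.2,0,0,0],[0,0,0.04,0,0,0],[0,0,0,0,0,0],[0,0,0,0,0,0],[0,0,0,0,0,0]]]'

```text
clock: 15.72
eef_pos: [565.0, 191.5, 111.4]
tool_rot: [-3.141, -0.001, -0.132]
force: [-0.3, 0.1, -0.2]
width: 85.2
```

Emit:
apply_moves --series '[[[0,0,0,0,0,0],[0,0,0,0,0,0],[0,0,0,0,0,0],[0,0,0,0,0,0],[0,0,0,0,0,0]]]' --claw -1

```text
clock: 16.35
eef_pos: [565.0, 191.4, 111.0]
tool_rot: [-3.141, -0.001, -0.132]
force: [0.3, 0.1, 1.9]
width: 26.2
```

Emit:
apply_moves --series '[[[0,0,0,0,0,0],[0,0,0,0,0,0],[0,0,0,0,0,0],[0,0,0,0,0,0],[0,0,0,0,0,0]]]'

```text
clock: 16.98
eef_pos: [564.9, 191.4, 111.0]
tool_rot: [-3.141, -0.001, -0.132]
force: [0.9, -0.3, 3.9]
width: 26.2
```

Emit:
apply_moves --series '[[[0,0,-0.04,0,0,0],[0,0,-0.08,0,0,0],[0,0,-0.12,0,0,0],[0,0,-0.16,0,0,0],[0,0,-0.2,0,0,0]]]'

```text
clock: 17.6
eef_pos: [564.5, 191.4, 141.4]
tool_rot: [3.141, 0.0, -0.132]
force: [-0.6, 0.0, -9.1]
width: 26.3
```

Emit:
apply_moves --series '[[[0,0,-0.2,0,0,0],[0,0,-0.2,0,0,0],[0,0,-0.2,0,0,0],[0,0,-0.2,0,0,0],[0,0,-0.2,0,0,0]]]'

```text
clock: 18.23
eef_pos: [564.6, 191.4, 191.5]
tool_rot: [3.142, 0.0, -0.132]
force: [0.1, -0.5, -9.7]
width: 26.3
```

Emit:
apply_moves --series '[[[0,0,-0.17,0,0,0],[0,0,-0.12,0,0,0],[0,0,-0.08,0,0,0],[0,0,-0.05,0,0,0],[0,0,0,0,0,0]]]'

```text
clock: 18.85
eef_pos: [564.6, 191.4, 211.8]
tool_rot: [3.142, 0.0, -0.132]
force: [0.0, 0.7, -8.3]
width: 26.1
```

Emit:
apply_moves --series '[[[0,0,0,0,0,0],[0,0,0,0,0,0],[0,0,0,0,0,0],[0,0,0,0,0,0],[0,0,0,0,0,0]]]'

```text
clock: 19.48
eef_pos: [564.7, 191.4, 211.8]
tool_rot: [3.142, -0.0, -0.132]
force: [-0.4, -0.7, -7.9]
width: 26.5
```

Run:
```python
from h import *
import cv2
s=ctrl.read_state();print(s["clock"],s["eef_pos"],s["force"],s["torque"],s["width"],s["tool_rot"])
im=viewer.get_image("scene");w=viewer.get_image("wrist")
q=np.zeros((420,800,3),np.uint8);q[:,:400]=cv2.resize(im[110:320,200:400],None,fx=2,fy=2);q[:300,400:]=cv2.resize(w,(400,300))
cv2.imwrite("pics/f.png",q)
```

```text
19.475 [564.65410276 191.4096485  211.81116389] [-0.3545162  -0.71374018 -7.91733462] [0.08749542 0.01676981 0.00260302] 26.466605395707212 [ 3.14156606e+00 -2.59690430e-05 -1.32160176e-01]
```

View pics/f.png

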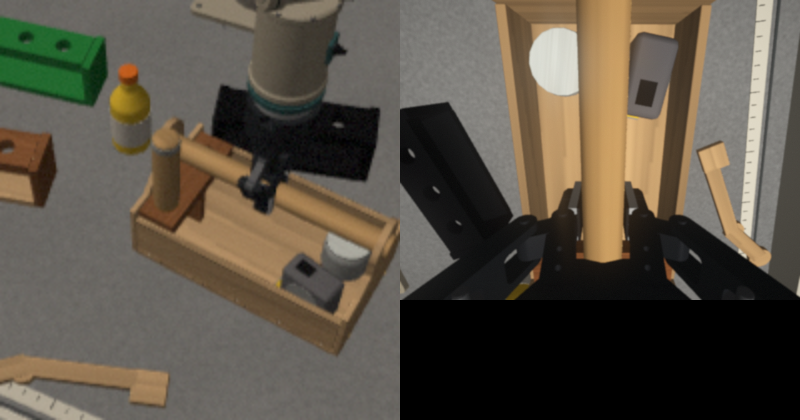

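The view shows the tote held clear of the bench and looking level, the chisel still in its hole, and the tape and tin inside. The readings are steady, so I'm handing in.

```bash
python3 -c "
from cell import ctrl
print(ctrl.finish_job()); s=ctrl.read_state(); print(s['clock'],s['eef_pos'],s['force'],s['width'])"
```

```text
the job is handed in; nothing more can be done
None
the job is handed in; nothing more can be done
```

I took the chisel from the rack and lowered it blade down into tote_hole_b. The force rose by about 6 N as the foot met the rail, and then I let it go. I gripped the tote by the middle of its handle, lifted it 101 mm and handed in at about 19.5 s of the 51 s allowed.

**Last checks:**
- **Steadiness:** the hand stayed still at z = 211.8 mm over the last 0.6 s.
- **Load:** the hand carried 7.9 N, about the full tote's weight. The wrist moment was only 0.09 N m, so the tote is balanced.
- **Grip:** the opening held steady at 26.3 mm on the 28 mm dowel. It had read about 1.5 mm low on the chisel too.
- **Pictures:** the last picture shows the chisel standing in its hole and the tape and tin inside. The tote looks level, which I judged by eye and from the moment rather than measuring.
- **Rack and bench:** the awl and screwdriver were in the rack right after I lifted the chisel out; the last picture doesn't show that part of the rack. What it does show of the other things on the bench looks unmoved.

**Disagreements:** one wrist-camera fix of the chisel was 6–8 mm off the other two cameras because the arm was still settling. A second look after it settled agreed within about 4 mm. No check failed.

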